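# Seat the control module with its ejector levers

### The arm

A 7-joint arm with a two-finger parallel gripper is mounted at the origin on the work surface. World frame = base frame: x ahead of the robot, y to its left, z up, the work surface at z = 0. Lengths are in m, angles in rad, forces in N, time in s.
With the tool pointing down it reaches from about 0.425 to 0.875 m from the base axis. Payload 9.9 kg.
Tool frame: the origin (TCP) lies between the finger pads; the fingertips stand 14 mm ahead of it and the grasp point (between the pads) lies 5 mm behind it; z points along the fingers, y is the line along which they close (so a half turn about z gives the same grasp; the last joint's range is limited). The gripper opens to 85 mm and grips with 20 to 120 N. Pads are 22 mm wide; open, the fingers measure 114 mm over their backs; the gripper's body (76 mm by 85 mm) begins 54 mm behind the grasp point. The pads swing forward as they close: fully open they stand 13 mm farther back than shut.
Start: joints at [-1.397, 0.576, 0.025, 1.437, -0.015, 1.129, -0.057], TCP at [0.172, 0.653, 0.245] pointing down, gripper open.
Joint ranges: [-2.76, 2.76], [-0.34, 2.15], [-1.52, 1.57], [0.19, 2.46], [-1.09, 4.23], [0.17, 1.99], [-2.82, 2.82]. Speed limits (rad/s): [2.22, 2.22, 3.01, 3.01, 3.14, 3.14, 3.14].

### API

Orientations are given as a 3x3 rotation matrix whose columns are the frame's x, y, z axes.
In Python, from plant import * gives the robot as it stands. Calls block until the motion is done:
- move_pose(position, orientation): joint-space move of the TCP to a pose.
- movel(position, rate=0.15, ori=None): straight line of the TCP; ori=None keeps the orientation; rate is the mean speed in m/s.
- set_joints(angles): joint-space move.
- open_gripper() and close(strength=None): open the fingers fully, or close them until they stop; strength is the grip in N (None keeps the last).
- wait(seconds).
- inverse_kinematics(position, orientation): joint angles nearest the present ones, or None.
- snapshot(name): name is "side" or "top"; returns the picture (384x512x3 uint8, red, green, blue); there is no depth.
- calibration(name): a dict with "vertical_fov" (degrees; the focal length in pixels is half the picture's height over the tangent of half this angle, whatever the lens; pixels are square), "cx", "cy" (the principal point, pixels), "R" (3x3) and "t" (3): a world point X has camera coordinates R X + t. Camera axes: x right, y down, z forward; pixel columns grow to the right and rows downward; lengths in m; the calibration is good to about 2 mm. A picture is of the moment at which its call begins. calibration takes no time and is no camera call.
A pose or a line that the arm cannot do raises PlanningError and nothing moves.
- close_job(): hands the job in; it is judged then, once.
Trained networks look in the newest picture that a camera, given by its name, has taken for a name from the list of things; names that differ only in an ending like _2 or _b are one class to them, and where a whole thing is asked for, a point or a joint stands for the part that bears it (a point fixed in the world has none). Each returns a list of dicts, best first, with "score" (0 to 1); they miss things now and then, are a little off and sometimes report something else, mostly with a low value. They report only what shows in the picture. A call takes as long as a camera call. They do not tell look-alikes from the thing itself.
- search_frame(camera, name): "uv" ([column, row] in pixels, amid what is visible of it).
Readings, each from a call of its own:
- get_time(): time.
- get_qpos(): joint angles.
- get_qvel(): joint speeds.
- get_effort(): joint torques, N m.
- get_ee_pos(): TCP position.
- get_ee_rot(): TCP orientation.
- get_contact_force(): force on the tool from outside, world axes, zero at the start.
- get_moment(): the same for the moment, N m.
- get_width(): finger opening in m.
- get_grasp_force(): force on a finger pad.
Only numpy, scipy, OpenCV 4.12 (cv2) and the standard library are available. Lean on these libraries where they do the work, as an engineer would, in place of code of your own. Each camera call takes 0.05 s, during which the arm holds its last target. There are 200 camera calls.

### The job

Take the control module from its wooden stand and set it upright into the slot of the key-cutting machine's bay, let go of it, then swing both red levers up and inward, one after the other, until they have pressed both ends of the module fully home on the connector. Feel for the end and stop there: forcing a lever once its end is home cracks the module's ears. Leave the padlock, the blue bin and the lock cylinder where they are.

Things in the scene. Friction and masses are not known exactly. Their poses are not given: they have to be found in the camera images.
- dock: module bay of a key-cutting machine, fixed: base plate 62 x 205 x 12 mm (x, y, z), a 55 mm high housing on its +x side (35 to 135 mm out). Origin: centre of underside; y runs along the slot, z up. Black U-shaped guides at the slot's ends, top 62 mm, flared lips all round to 70 mm (65 at the outer ends), about 2 mm play each way. Beyond them aluminium cheeks, 94 mm high, 78 to 98 mm from the middle, 26 mm wide, carry the levers
- dock_slot (a point): middle of the slot mouth, 62 mm above the bench; axes as the dock's. The module goes in here, width along y, either way round. Let go, it rests on soft carriers with its underside 36 mm above the bench, not yet touching the contacts. Home is 9 to 16 mm lower: the connector's height, and so the lever angle at which the module is home, differs by 7 mm from start to start and must be felt
- module: upright flat cartridge, about 180 g: black body 10 mm thick (x), 130 wide (y), 80 high, green board on its faces; blue grip tab on top (10 mm thick, 40 wide, 80 to 105 mm above the underside); a yellow ear at each end (protrudes 12 mm, 50 to 58 mm above the underside). Origin: centre of underside; z up. It starts in the stand's slot
- module_center (a point): centre of the module, 52.5 mm above its underside; the middle of the blue tab is 40 mm above this point. Axes as the module's
- stand: wooden storage stand 90 x 160 x 32 mm, fixed, with one open slot 16 mm wide along its y axis, slot floor 8 mm above the bench. Origin: centre of the underside
- contact_left (a joint): sprung brass contact of the connector, under the module's end on the dock's +y side, 58 mm from the middle: 0 m = untouched, about 0.004 m = pressed fully home (the module then sits on the solid connector). Takes 1.5 N to start and 5.5 N when home; springs back when not held down
- lever_left (a joint): red ejector lever at the dock's +y end, rad: 0 = swung fully out, grows as the knob swings up and inward. Starts at 0 to 0.12; the module is home somewhere between 1.3 and 1.85, no other stop. Stiff hinge (0.2 Nm, 3.4 N at the knob), stays where left. From about 0.8 to 1.2 on, a steel nose 18 mm from the hinge presses on the module's ear with 3.3 times the force at the knob
- knob_left (a point): centre of the red knob of lever_left, 60 mm from the hinge: a cylinder of 16 mm diameter, 22 mm long along the dock's x (can be pinched by its flat ends from above), free to spin on its pin. At joint value q it lies 60*sin(1.15-q) mm farther out (dock +y) and 60*cos(1.15-q) mm higher than the hinge
- hinge_left (a point): hinge of lever_left, 88 mm from the dock's middle on its +y side, 86 mm above the bench; the hinge line runs along the dock's x
- contact_right (a joint): sprung brass contact of the connector, under the module's end on the dock's -y side, 58 mm from the middle: 0 m = untouched, about 0.004 m = pressed fully home (the module then sits on the solid connector). Takes 1.5 N to start and 5.5 N when home; springs back when not held down
- lever_right (a joint): red ejector lever at the dock's -y end, rad: 0 = swung fully out, grows as the knob swings up and inward. Starts at 0 to 0.12; the module is home somewhere between 1.3 and 1.85, no other stop. Stiff hinge (0.2 Nm, 3.4 N at the knob), stays where left. From about 0.8 to 1.2 on, a steel nose 18 mm from the hinge presses on the module's ear with 3.3 times the force at the knob
- knob_right (a point): centre of the red knob of lever_right, 60 mm from the hinge: a cylinder of 16 mm diameter, 22 mm long along the dock's x (can be pinched by its flat ends from above), free to spin on its pin. At joint value q it lies 60*sin(1.15-q) mm farther out (dock -y) and 60*cos(1.15-q) mm higher than the hinge
- hinge_right (a point): hinge of lever_right, 88 mm from the dock's middle on its -y side, 86 mm above the bench; the hinge line runs along the dock's x
- padlock: brass padlock standing on the bench, 45 x 22 x 62 mm; leave alone. Origin: centre of the underside
- blank_bin: small blue open bin, 85 x 70 x 40 mm; leave alone. Origin: centre of the underside
- lock_cylinder: steel lock cylinder with a key in it, 60 x 17 x 30 mm; leave alone. Origin: centre of the underside
Things that resemble listed ones, but are neither listed nor needed, are in the scene too. There is more than one size of the module; the one meant has the size given above.

How it is judged:
On the way, in this order (a step that is already met when the one before it is completed fails the run):
1. the module stands in the bay's slot, resting on its carriers, and is let go (horizontal distance between module_center and dock_slot below 0.006 m and z of module_center in the frame of dock below 0.093 m and angle between the y axis of module and the y axis of dock, either way round below 0.12 rad and contact force between the fingers and module below 0.3 N and value of joint each of contact_left, contact_right below 0.001 m), for 0.2 s.
2. one lever has been swung in and presses its end of the module home (((value of joint lever_left above 1.15 rad and value of joint contact_left above 0.002 m) or (value of joint lever_right above 1.15 rad and value of joint contact_right above 0.002 m))), for 0.2 s.
At the end, for the whole second after the job is handed in: The module stands in the slot (within 6 mm of its middle and aligned with it within 0.12 rad), both levers are swung in (over 1.15 rad) and hold both ends of the module home (both contacts pressed in by more than 2.5 mm of about 4), everything at rest and let go (horizontal distance between module_center and dock_slot below 0.006 m and z of module_center in the frame of dock below 0.093 m and angle between the y axis of module and the y axis of dock, either way round below 0.12 rad and value of joint each of contact_left, contact_right above 0.0025 m and value of joint each of lever_left, lever_right above 1.15 rad and linear speed of module below 0.01 m/s and contact force between the fingers and anything else below 0.3 N); the robot touches nothing.
It fails at once if the left lever is forced: it presses on the module with more than 50 N (about 15 N at the knob beyond the hinge's own 3.4 N) (contact force between lever_left and module above 50 N).
It fails at once if the right lever is forced: it presses on the module with more than 50 N (about 15 N at the knob beyond the hinge's own 3.4 N) (contact force between lever_right and module above 50 N).
It fails at once if the padlock is moved by more than 20 mm (distance of padlock from where it was at the start of the episode above 0.02 m).
It fails at once if the blank bin is moved by more than 20 mm (distance of blank_bin from where it was at the start of the episode above 0.02 m).
It fails at once if the lock cylinder is moved by more than 20 mm (distance of lock_cylinder from where it was at the start of the episode above 0.02 m).
It also fails if it takes over 72 s, if anything falls off the work surface, if the arm or the gripper's body presses on something with over 40 N, if the wrist force passes 120 N, or if a joint passes its speed limit or range.

## Working session

There is one attempt and no reset: what is moved stays moved. The work goes in short steps, each a Python script; the robot and the scene stay as the last script left them, time stands still between calls to the robot, and variables do not carry over. Pictures are saved under pics/ and viewed, at most 10 in all, crops included, and the job is handed in when it is done.

```bash
mkdir -p pics; ls; python3 - <<'E'
from plant import *
import cv2,numpy as np
for c in ["side","top"]:
    im=snapshot(c); cv2.imwrite(f"pics/{c}0.png",im[:,:,::-1])
    k=calibration(c); print(c,k, 'campos',-np.array(k["R"]).T@np.array(k["t"]))
    for n in ["dock","module","stand","knob_left","knob_right","padlock","blank_bin","lock_cylinder"]:
        print(n,[(np.round(d["uv"]).tolist(),round(d["score"],2)) for d in search_frame(c,n)][:5])
print(get_time(),get_contact_force())
E
```

```text
pics
side {'vertical_fov': 43.691913520714465, 'cx': 267.6366723167657, 'cy': 198.5106662360722, 'R': array([[ 0.80542248, -0.59262559, -0.00946276],
       [-0.29660656, -0.38918521, -0.87210058],
       [ 0.51314635,  0.70521613, -0.48923516]]), 't': array([-0.45989708,  0.26018825,  1.11967195])} campos [-0.12697058 -0.96089608  0.77034131]
dock [([229.0, 187.0], 0.84)]
module [([361.0, 244.0], 0.88), ([309.0, 254.0], 0.77)]
stand [([308.0, 277.0], 0.75)]
knob_left [([191.0, 159.0], 0.63), ([228.0, 184.0], 0.47)]
knob_right [([249.0, 184.0], 0.64)]
padlock [([229.0, 261.0], 0.52)]
blank_bin [([308.0, 200.0], 0.64)]
lock_cylinder [([186.0, 241.0], 0.64), ([247.0, 185.0], 0.35)]
top {'vertical_fov': 49.17642999472418, 'cx': 255.19160291839256, 'cy': 188.15288288558563, 'R': array([[ 0.02716897, -0.99900434,  0.03538596],
       [-0.99000655, -0.03179084, -0.13739132],
       [ 0.13837947, -0.03129955, -0.98988457]]), 't': array([-0.03594738,  0.57913876,  0.93082714])} campos [0.44552045 0.01163418 1.00225209]
dock [([143.0, 179.0], 0.74)]
module [([354.0, 146.0], 0.64), ([357.0, 213.0], 0.54), ([80.0, 202.0], 0.2)]
stand [([347.0, 216.0], 0.95), ([199.0, 184.0], 0.71)]
knob_left [([348.0, 215.0], 0.65), ([142.0, 175.0], 0.18)]
knob_right [([195.0, 189.0], 0.73), ([80.0, 204.0], 0.38)]
padlock [([287.0, 280.0], 0.71)]
blank_bin [([238.0, 122.0], 0.55)]
lock_cylinder [([214.0, 284.0], 0.8)]
0.9 [ 1.11451029 -0.27767925 -0.55168655]
```

View pics/side0.png

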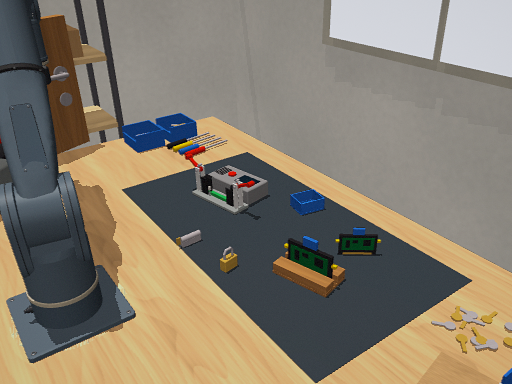

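View pics/top0.png

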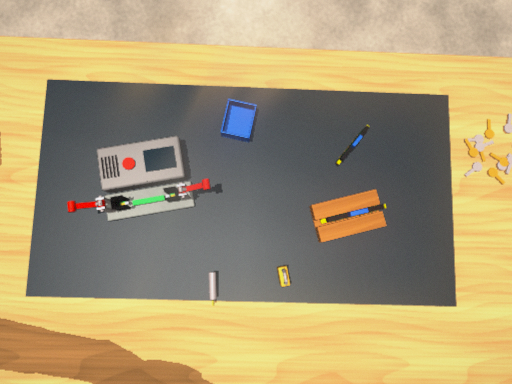

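The candidates for the module are the one in the wooden stand (top 354,214; side 309,254) and a loose, smaller one on the mat (top 354,146; side 361,244). The one in the stand fits, because the task says it starts in the stand's slot; I'll check its size too. The dock is at top (148,190), with its red knobs at about (72,206) and (206,185).

```bash
cat > h.py <<'E'
from plant import *
import numpy as np, cv2
def ray(c,uv):
    k=calibration(c); R=np.array(k["R"]);t=np.array(k["t"]);f=192/np.tan(np.radians(k["vertical_fov"]/2))
    d=R.T@np.array([(uv[0]-k["cx"])/f,(uv[1]-k["cy"])/f,1]); return -R.T@t,d
def atz(c,uv,z):
    o,d=ray(c,uv); return o+d*(z-o[2])/d[2]
def proj(c,X):
    k=calibration(c);f=192/np.tan(np.radians(k["vertical_fov"]/2))
    p=np.atleast_2d(X)@np.array(k["R"]).T+np.array(k["t"]); return p[:,:2]/p[:,2:]*f+[k["cx"],k["cy"]]
def blobs(im,lo,hi,box,mina=4):
    u0,v0,u1,v1=box; hsv=cv2.cvtColor(im,cv2.COLOR_RGB2HSV)[v0:v1,u0:u1]
    m=cv2.inRange(hsv,np.array(lo),np.array(hi)); n,l,s,c=cv2.connectedComponentsWithStats(m)
    return [(np.round(c[i]+[u0,v0],1).tolist(),int(s[i,4]),(s[i,:4]+[u0,v0,0,0]).tolist()) for i in range(1,n) if s[i,4]>=mina]
def ld(n): return cv2.imread(n)[:,:,::-1].copy()
E
python3 - <<'E'
from h import *
T=ld("pics/top0.png");S=ld("pics/side0.png")
for nm,im,bm,bd in [("top",T,(305,115,395,250),(55,125,225,230)),("side",S,(270,225,390,300),(175,140,275,220))]:
    print(nm,"yellow",blobs(im,(22,150,120),(35,255,255),bm,2)); print("blue",blobs(im,(100,150,80),(125,255,255),bm))
    print("red",blobs(im,(0,180,100),(4,255,255),bd)); print("green",blobs(im,(45,150,80),(80,255,255),bd))
    print("white",blobs(im,(0,0,130),(180,60,255),bd,15))
a=cv2.resize(T[160:225,60:220],None,fx=5,fy=5,interpolation=cv2.INTER_CUBIC)
b=cv2.resize(T[185:245,305:395],None,fx=4.4,fy=4.4,interpolation=cv2.INTER_CUBIC)
c=cv2.resize(S[225:285,270:385],None,fx=3.4,fy=3.4,interpolation=cv2.INTER_CUBIC)
o=np.zeros((600,800,3),np.uint8);o[:325]=a;o[325:325+264,:396]=b;o[325:325+c.shape[0],400:400+c.shape[1]]=c
cv2.imwrite("pics/crop1.png",o[:,:,::-1])
E
```

```text
top yellow [([367.7, 125.3], 3, [367, 125, 2, 2]), ([338.5, 161.5], 16, [337, 159, 4, 6]), ([384.7, 205.7], 9, [384, 204, 3, 4]), ([322.9, 220.5], 31, [320, 218, 7, 6])]
blue [([356.5, 140.6], 61, [351, 135, 12, 13]), ([358.8, 211.6], 79, [350, 208, 19, 8])]
red [([128.3, 163.0], 107, [123, 158, 12, 11]), ([199.4, 185.4], 135, [187, 179, 23, 12]), ([103.1, 202.4], 15, [102, 200, 3, 6]), ([79.1, 205.3], 190, [67, 201, 29, 11])]
green [([147.9, 200.0], 129, [133, 196, 31, 9])]
white [([137.5, 163.5], 2387, [97, 136, 87, 54]), ([145.3, 192.0], 636, [95, 181, 96, 24]), ([183.9, 194.3], 42, [178, 192, 13, 6]), ([149.9, 208.7], 808, [106, 198, 88, 23]), ([128.0, 203.4], 22, [125, 201, 8, 6]), ([100.2, 208.3], 32, [96, 206, 9, 6])]
side yellow [([336.8, 239.9], 10, [335, 239, 4, 3]), ([378.5, 240.6], 12, [377, 239, 4, 4]), ([285.7, 245.0], 18, [284, 243, 4, 5]), ([333.9, 266.2], 24, [331, 264, 7, 5])]
blue [([358.5, 231.0], 84, [353, 228, 12, 7]), ([309.9, 242.8], 156, [303, 236, 15, 15])]
red [([193.7, 153.9], 144, [185, 146, 20, 21]), ([200.8, 168.5], 12, [199, 167, 4, 4]), ([231.8, 173.3], 29, [228, 171, 8, 5]), ([246.3, 184.1], 61, [238, 181, 16, 7])]
green [([218.3, 195.3], 76, [210, 191, 17, 10])]
white [([205.2, 142.0], 15, [199, 140, 14, 5]), ([213.1, 144.1], 19, [205, 141, 18, 7]), ([269.2, 142.3], 67, [260, 140, 15, 8]), ([236.5, 177.8], 400, [209, 165, 58, 27]), ([217.9, 200.6], 241, [193, 189, 55, 23]), ([218.8, 192.0], 26, [213, 189, 13, 7])]
```

View pics/crop1.png

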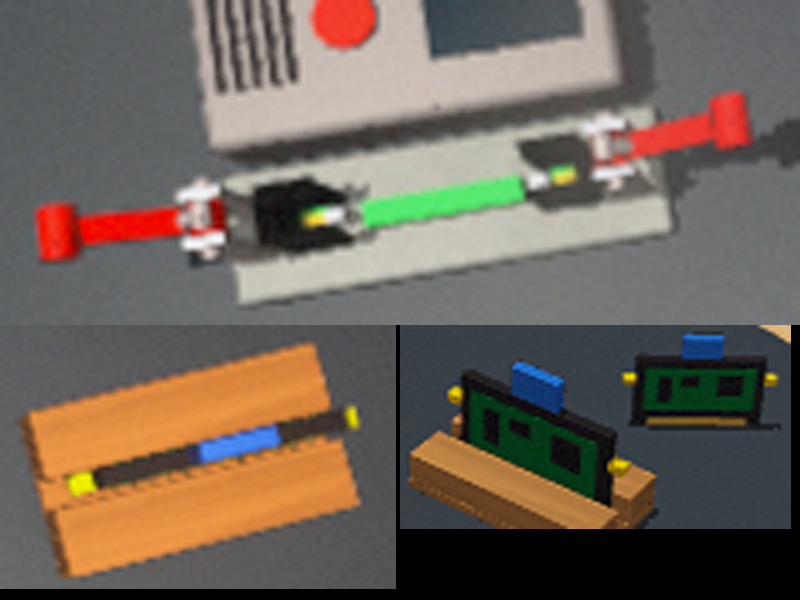

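The crop confirms it: the module in the stand is the full-size one. Its blue tab is at top (359,212) and its ears are at (323,220) and (385,205). The dock's housing is on its far side (world +x), and the left lever is at image left. Next I fit the poses.

```bash
python3 - <<'E'
from h import *
from scipy.optimize import least_squares
def tri(a,b):
    (o1,d1),(o2,d2)=ray("top",a),ray("side",b)
    s=np.linalg.lstsq(np.c_[d1,-d2],o2-o1,rcond=None)[0]; p,q=o1+s[0]*d1,o2+s[1]*d2
    return np.round((p+q)/2,4),round(np.linalg.norm(p-q),4)
print("tab",tri((358.8,211.6),(309.9,242.8)),"earL",tri((322.9,220.5),(285.7,245)),"earR",tri((384.7,205.7),(333.9,266.2)))
print("small tab",tri((356.5,140.6),(358.5,231)),tri((338.5,161.5),(336.8,239.9)),tri((367.7,125.3),(378.5,240.6)))
# module: x,y,yaw,z : ears at +-71, z 54; tab ctr
def pts(p,L): 
    c,s=np.cos(p[2]),np.sin(p[2]); L=np.array(L)/1000
    return np.c_[p[0]+c*L[:,0]-s*L[:,1],p[1]+s*L[:,0]+c*L[:,1],L[:,2]]
ML=[[0,0,8+100],[0,71,8+54],[0,-71,8+54]]
def rm(p): return np.r_[proj("top",pts(p,ML))-[[358.8,211.6],[322.9,220.5],[384.7,205.7]],proj("side",pts(p,ML))-[[309.9,242],[285.7,245],[333.9,266.2]]].ravel()
r=least_squares(rm,[.4,-.25,.2],loss="soft_l1");print("module",r.x.round(4),rm(r.x).reshape(-1,2).round(1).tolist())
def DL(qa,qb):
    k=lambda q,s:[0,s*(88+60*np.sin(1.15-q)),86+60*np.cos(1.15-q)]
    return [k(qa,1),k(qb,-1)],[[-31,-102.5,12],[-31,102.5,12],[31,-102.5,12]]
def rd(p):
    a,b=DL(p[3],p[4]); P=pts(p,a+b);
    return np.r_[(proj("top",P)-[[71.4,206.4],[206.2,184],[194.2,206],[108,220],[191,181.4]]).ravel(),(proj("side",P[:2])-[[189,158.5],[251,182.5]]).ravel(),(p[3]-.06)*10,(p[4]-.06)*10]
r=least_squares(rd,[.45,.25,.2,.06,.06],loss="soft_l1");print("dock",r.x.round(4),rd(r.x)[:-2].reshape(-1,2).round(1).tolist())
print(get_contact_force(),get_ee_rot().round(2).tolist())
# overlay
p=r.x;im=cv2.imread("pics/top0.png")[160:225,60:220];im=cv2.resize(im,None,fx=5,fy=5,interpolation=cv2.INTER_CUBIC)
b=lambda x,y,z:[[-x,-y,z],[x,-y,z],[x,y,z],[-x,y,z]]
for L in [b(31,102.5,12),[[-13,78,94],[13,78,94],[13,98,94],[-13,98,94]],[[-13,-78,94],[13,-78,94],[13,-98,94],[-13,-98,94]],b(1,58,27)]:
    cv2.polylines(im,[((proj("top",pts(p,L))-[60,160]+.5)*5).astype(int)],True,(255,0,255),1)
s=cv2.imread("pics/side0.png")[140:225,175:285];s=cv2.resize(s,None,fx=3,fy=3,interpolation=cv2.INTER_CUBIC)
for L in [b(31,102.5,12),[[-13,78,94],[13,78,94],[13,98,94],[-13,98,94]],[[-13,-78,94],[13,-78,94],[13,-98,94],[-13,-98,94]]]:
    cv2.polylines(s,[((proj("side",pts(p,L))-[175,140]+.5)*3).astype(int)],True,(255,0,255),1)
o=np.zeros((600,800,3),np.uint8);o[:325]=im;o[330:330+255,:330]=s;cv2.imwrite("pics/ov.png",o)
E
```

```text
tab (array([ 0.5253, -0.2412,  0.104 ]), np.float64(0.0042)) earL (array([ 0.5063, -0.1706,  0.0662]), np.float64(0.0042)) earR (array([ 0.5434, -0.3106,  0.067 ]), np.float64(0.0052))
small tab (array([ 0.691 , -0.2455,  0.0751]), np.float64(0.0032)) (array([ 0.6473, -0.2111,  0.0459]), np.float64(0.0025)) (array([ 0.7361, -0.28  ,  0.0453]), np.float64(0.0057))
module [ 0.526  -0.2404  0.2664] [[-0.4, 0.3], [-0.3, 0.5], [-2.2, 0.6], [0.9, -1.0], [1.4, 1.3], [0.8, 0.9]]
dock [0.5473 0.2279 0.1973 0.0072 0.0691] [[0.4, -0.1], [-0.7, 0.1], [0.7, -0.0], [-0.5, 0.5], [0.0, -1.1], [0.2, -0.2], [-0.6, 0.9]]
[ 1.11451029 -0.27767925 -0.55168655] [[-0.97, 0.25, -0.0], [0.25, 0.97, 0.0], [0.0, -0.0, -1.0]]
```

View pics/ov.png

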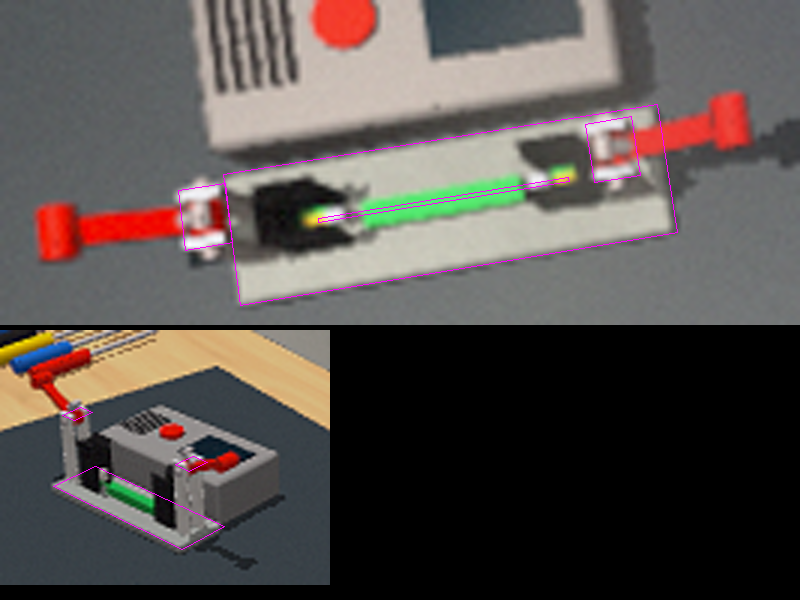

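The fit agrees with the picture: the plate and cheeks overlay to within about 1 px, and the tab triangulates to z≈0.104. Now I grasp the tab and lift.

```bash
cat >> h.py <<'E'
def ori(yaw,flip=1):
    c,s=flip*np.cos(yaw),flip*np.sin(yaw); return np.array([[-s,c,0],[c,s,0],[0,0,-1.]])
E
python3 - <<'E'
from h import *
m=np.array([.526,-.2404]);yaw=.2664
for f in (1,-1):
    for P,y in(((*m,.25),yaw),((.5473,.2279,.27),.197)): 
        q=inverse_kinematics(P,ori(y,f)); print(f,None if q is None else np.round(q,2))
p=get_ee_pos(); movel([p[0]+.1,p[1]-.1,.33],.25)
qs={f:inverse_kinematics((*m,.25),ori(yaw,f)) for f in(1,-1)}
f=min([k for k in qs if qs[k] is not None],key=lambda k:abs(qs[k][6])); print("flip",f)
move_pose((*m,.25),ori(yaw,f)); movel((*m,.099),.15)
print(get_ee_pos().round(4),get_contact_force().round(1))
close(40); print(get_width(),get_grasp_force(),get_ee_pos().round(4),get_contact_force().round(1),get_time())
w=get_contact_force()
movel((*m,.27),.12); print(get_width(),get_contact_force().round(2),get_time())
E
```

```text
1 [-0.22  0.6   0.96  1.71 -0.54  1.12  1.17]
1 [-0.76  0.46  0.44  1.64 -0.22  1.09 -0.06]
-1 [-0.34  0.81  1.36  1.72 -0.82  1.32 -1.68]
-1 [-0.23  0.45 -0.37  1.62  0.17  1.11  2.69]
flip 1
[ 0.5263 -0.2408  0.0998] [0.2 0.4 0.5]
0.0093580124749319 40.33570275292732 [ 0.5262 -0.2404  0.0992] [0.4 0.4 1.6] 6.4833
0.009031463927148443 [-0.1  -0.1  -1.23] 8.0583
```

```bash
python3 - <<'E'
from h import *
d=np.array([.5473,.2279]);yaw=.1973
move_pose((*d,.27),ori(yaw,1)); movel((*d,.20),.15); wait(.3)
p=get_ee_pos();R=get_ee_rot();print(p.round(4),np.arctan2(R[1,1],R[0,1]),get_contact_force().round(2),get_time())
for c in("top","side"):
    im=snapshot(c); cv2.imwrite(f"pics/{c}1.png",im[:,:,::-1])
    box=(50,120,240,240) if c=="top" else (170,100,300,225)
    print(c,blobs(im,(22,150,120),(35,255,255),box,2))
    y=p[2]-.091+.054; u=np.array([-np.sin(yaw),np.cos(yaw)])
    print("pred ears",proj(c,[[*(p[:2]+s*.071*u),y] for s in(1,-1)]).round(1).tolist())
a=cv2.resize(cv2.imread("pics/top1.png")[150:225,60:220],None,fx=5,fy=5,interpolation=cv2.INTER_CUBIC)
b=cv2.resize(cv2.imread("pics/side1.png")[130:220,175:285],None,fx=2.4,fy=2.4,interpolation=cv2.INTER_CUBIC)
o=np.zeros((600,800,3),np.uint8);o[:375]=a;o[380:380+b.shape[0],:b.shape[1]]=b;cv2.imwrite("pics/c2.png",o)
E
```

```text
[0.5476 0.228  0.2007] 0.1974714310445265 [ 0.35 -0.56 -0.97] 10.6917
top [([168.6, 185.8], 12, [167, 184, 4, 4])]
pred ears [[97.6, 197.7], [168.9, 186.0]]
side [([181.8, 145.3], 92, [172, 141, 21, 11]), ([200.6, 148.8], 5, [200, 148, 2, 3]), ([232.5, 161.0], 12, [231, 160, 4, 3])]
pred ears [[202.2, 149.3], [233.4, 161.7]]
```

View pics/c2.png

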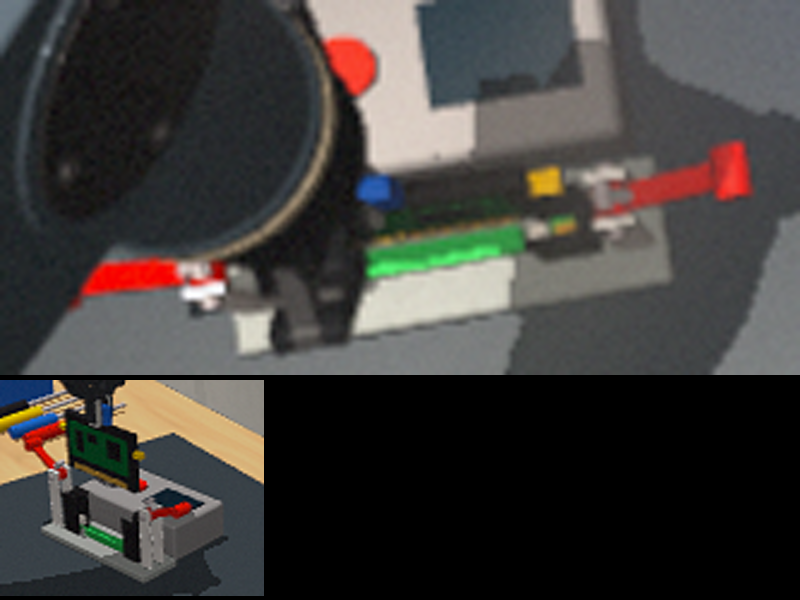

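The picture shows the module hanging upright over the slot. Its right ear is at top (168.6,185.8) against a predicted (168.9,186.0), so it is centred in the grip. Now I lower it by feel.

```bash
python3 - <<'E'
from h import *
d=np.array([.5473,.2279]);yaw=.1973
movel((*d,.166),.1); wait(.2); f0=get_contact_force(); c,s=np.cos(yaw),np.sin(yaw)
z=.166; off=np.zeros(2)
def loc(f): f=f-f0; return np.array([c*f[0]+s*f[1],-s*f[0]+c*f[1],f[2]])
while z>.1265:
    z-=.002; P=d+[c*off[0]-s*off[1],s*off[0]+c*off[1]]
    movel((*P,z),.05); f=loc(get_contact_force()); p=get_ee_pos()
    print(round(z,4),p[2].round(4),f.round(1),get_moment().round(2),off.round(4))
    if f[2]>12: print("blocked");break
    # yield to lateral force
    for i in(0,1):
        if abs(f[i])>2: off[i]+=np.sign(f[i])*.0005
print(get_time())
E
```

```text
0.164 0.164 [-0.2 -0.9 -0.9] [-0.02 -0.02 -0.04] [0. 0.]
0.162 0.1619 [-0.1 -0.5  0.6] [-0.01 -0.   -0.03] [0. 0.]
0.16 0.1598 [-0.3  0.1 -0.2] [-0.02  0.02  0.02] [0. 0.]
0.158 0.1578 [ 0.  -0.4 -0.5] [-0.03 -0.02  0.04] [0. 0.]
0.156 0.1558 [ 0.5 -0.9 -0.5] [0.01 0.05 0.09] [0. 0.]
0.154 0.1539 [-0.9 -1.  -1.8] [-0.02 -0.01 -0.03] [0. 0.]
0.152 0.1519 [-0.4 -1.4 -0.8] [ 0.02  0.02 -0.04] [0. 0.]
0.15 0.1499 [-0.3 -0.9 -1. ] [-0.02 -0.01 -0.  ] [0. 0.]
0.148 0.1479 [ 0.5 -0.3 -0.3] [ 0.   -0.01  0.02] [0. 0.]
0.146 0.1459 [-0.4 -1.2 -0.4] [-0.    0.02 -0.01] [0. 0.]
0.144 0.1439 [-0.5 -0.5 -1. ] [0.02 0.02 0.04] [0. 0.]
0.142 0.1419 [ 0.  -0.2 -0.5] [-0.01  0.02 -0.03] [0. 0.]
0.14 0.1399 [-0.3 -0.4  0.1] [-0.04  0.02  0.03] [0. 0.]
0.138 0.1379 [ 0.2 -1.7 -1.6] [0.07 0.   0.02] [0. 0.]
0.136 0.1358 [-1.3  0.1 -1. ] [-0.01  0.02  0.04] [0. 0.]
0.134 0.1338 [-0.4 -1.4 -1. ] [ 0.03 -0.03  0.04] [0. 0.]
0.132 0.1319 [-0.2 -0.2 -0.7] [-0.03  0.01  0.02] [0. 0.]
0.13 0.1299 [-0.9 -0.5 -1.1] [ 0.05  0.01 -0.05] [0. 0.]
0.128 0.1279 [-1.2 -1.  -0.6] [-0.02  0.01 -0.05] [0. 0.]
0.126 0.1261 [-0.6 -0.8  2. ] [ 0.03 -0.02  0.02] [0. 0.]
16.4833
```

The module slid in freely and met the carriers at the expected height (TCP 0.126). I release it, check it by camera, and pinch the left knob.

```bash
cat >> h.py <<'E'
D=np.array([.5473,.2279]);YAW=.1973
C,S_=np.cos(YAW),np.sin(YAW)
def dockw(y,z): return np.array([D[0]-S_*y,D[1]+C*y,z])
def knob(side,q): return dockw(side*(.088+.06*np.sin(1.15-q)),.086+.06*np.cos(1.15-q))
def avgf(n=4):
    return np.mean([get_contact_force() for _ in range(n)],0)
GO=np.array([0,0,-.003])
def pinch(side,q):
    k=knob(side,q)+GO
    move_pose((k[0],k[1],.2),ori(YAW)); movel(k,.15); wait(.15); f0=avgf(); close(25); wait(.1)
    return f0
E
python3 - <<'E'
from h import *
open_gripper(); print(get_grasp_force()); movel((*D,.215),.15)
k=knob(1,.01); move_pose((k[0],k[1],.2),ori(YAW))
for c in("top","side"):
    im=snapshot(c); cv2.imwrite(f"pics/{c}2.png",im[:,:,::-1])
    print(c,blobs(im,(22,150,120),(35,255,255),(50,120,240,240) if c=="top" else (195,100,300,225),2))
    print("pred ears",proj(c,[dockw(s*.071,.036+.054) for s in(1,-1)]).round(1).tolist(),"tab",proj(c,dockw(0,.036+.1)).round(1).tolist(),blobs(im,(100,150,80),(125,255,255),(130,150,240,230)))
t=get_time();f=[get_contact_force() for _ in range(5)];print("t/read",(get_time()-t)/5,np.std(f,0))
f0=pinch(1,.01); np.save("f0.npy",f0)
print(get_width(),get_grasp_force(),(avgf()-f0).round(2),get_time())
E
```

```text
0.0
top [([174.9, 190.8], 23, [173, 189, 5, 5]), ([108.1, 201.9], 14, [107, 199, 5, 6])]
pred ears [[109.1, 201.7], [174.6, 191.0]] tab [[136.8, 193.7]] [([137.9, 193.5], 85, [130, 190, 17, 8])]
side [([202.3, 169.3], 3, [202, 169, 2, 2]), ([233.4, 181.9], 8, [231, 181, 5, 3])]
pred ears [[203.9, 170.2], [234.4, 183.5]] tab [[217.8, 163.4]] [([139.6, 150.4], 14, [136, 150, 9, 2]), ([182.6, 151.1], 27, [179, 150, 10, 4]), ([217.4, 165.0], 83, [212, 160, 11, 11])]
t/read 0.0 [0. 0. 0.]
0.021583544153821695 28.031135201454163 [-1.35  0.62  3.49] 20.5333
```

The ears sit where predicted (top 174.9,190.8 and 108.1,201.9), so the module is seated, and the width of 21.6 mm shows the knob is pinched. I swing it, watching the tangential force.

```bash
cat >> h.py <<'E'
def meas(f0,side,q,n=4):
    F=[]
    for _ in range(n): wait(.012); F.append(get_contact_force())
    f=np.mean(F,0)-f0; yl=(-S_*f[0]+C*f[1])*side; a=1.15-q
    fr=yl*np.sin(a)+f[2]*np.cos(a)
    ft=yl*np.cos(a)-f[2]*np.sin(a)   # opposing (outward) force = resistance
    return fr,ft,C*f[0]+S_*f[1]
def swing(side,q,qend,step,e,f0,lim=None,rate=.08,k=2e-4):
    log=[]
    while q<qend-1e-6:
        q=min(q+step,qend); a=1.15-q
        movel(knob(side,q)+GO+dockw(side*e[0],e[1])-dockw(0,0),rate)
        fr,ft,fx=meas(f0,side,q); 
        e=e+np.clip(k*fr,-.001,.001)*np.array([np.sin(a),np.cos(a)])
        p=get_ee_pos()-GO; yl=side*(-S_*(p[0]-D[0])+C*(p[1]-D[1]))-e[0]-.088; qa=1.15-np.arctan2(yl,p[2]-e[1]-.086)
        log.append((q,qa,fr,ft,fx,*(e*1000),get_width()*1000))
        if lim and ft>lim: break
    print(np.round(log,2)); print("t",get_time()); return q,e
E
python3 - <<'E'
from h import *
f0=np.load("f0.npy"); print(meas(f0,1,.01))
q,e=swing(1,.01,.8,.08,np.zeros(2),f0,lim=10)
np.save("st.npy",[q,*e])
E
```

```text
(np.float64(1.733629753167821), np.float64(-3.1266883996440615), np.float64(-1.0948881157121477))
[[ 9.000e-02  1.000e-01  4.000e-02 -3.680e+00 -1.410e+00  1.000e-02
   0.000e+00  2.141e+01]
 [ 1.700e-01  1.800e-01 -3.770e+00 -2.980e+00 -1.080e+00 -6.200e-01
  -4.200e-01  2.174e+01]
 [ 2.500e-01  2.600e-01 -4.260e+00 -2.640e+00 -1.200e+00 -1.290e+00
  -9.500e-01  2.141e+01]
 [ 3.300e-01  3.400e-01 -2.530e+00 -2.620e+00 -1.120e+00 -1.660e+00
  -1.290e+00  2.129e+01]
 [ 4.100e-01  4.200e-01 -2.470e+00 -1.820e+00 -1.240e+00 -1.990e+00
  -1.660e+00  2.157e+01]
 [ 4.900e-01  5.000e-01 -2.010e+00 -1.320e+00 -1.780e+00 -2.240e+00
  -1.970e+00  2.126e+01]
 [ 5.700e-01  5.800e-01 -2.430e+00 -7.100e-01 -1.520e+00 -2.500e+00
  -2.380e+00  2.110e+01]
 [ 6.500e-01  6.600e-01 -1.800e+00 -7.200e-01 -1.260e+00 -2.670e+00
  -2.700e+00  2.184e+01]
 [ 7.300e-01  7.400e-01 -3.290e+00 -1.900e-01 -1.470e+00 -2.940e+00
  -3.300e+00  2.141e+01]
 [ 8.000e-01  8.000e-01 -1.700e-01  1.030e+00 -1.270e+00 -2.960e+00
  -3.330e+00  2.153e+01]]
t 23.4
```

```bash
python3 - <<'E'
from h import *
print(np.load("f0.npy"),get_contact_force(),get_width(),get_ee_pos(),knob(1,.8))
T=snapshot("top");S=snapshot("side")
for q in(0,.6,.8): print(q,proj("side",knob(1,q)),proj("top",knob(1,q)))
print(blobs(S,(0,180,100),(4,255,255),(175,130,275,220)),blobs(T,(0,180,100),(4,255,255),(55,125,225,230)))
b=cv2.resize(S[120:220,165:285],None,fx=4,fy=4,interpolation=cv2.INTER_CUBIC);cv2.imwrite("pics/c3.png",b[:,:,::-1])
E
```

```text
[-0.63457391 -0.20135271 -0.92938623] [-2.49627839  0.59016974 -1.69237211] 0.021530811785755458 [0.52669472 0.33132762 0.13633287] [0.52601709 0.33436747 0.14236236]
0 [[189.18784502 158.36877609]] [[ 71.77350543 206.29927734]]
0.6 [[193.05780456 152.88522295]] [[ 78.16864722 203.16947158]]
0.8 [[195.06890465 152.29880289]] [[ 82.54872767 202.03175824]]
[([203.2, 148.1], 11, [202, 146, 3, 5]), ([196.8, 156.2], 53, [194, 149, 6, 18]), ([186.4, 154.0], 14, [185, 152, 4, 6]), ([232.8, 172.9], 18, [229, 171, 7, 5]), ([246.4, 184.1], 62, [238, 181, 17, 7])] [([128.3, 163.1], 110, [123, 158, 12, 11]), ([199.3, 185.4], 138, [186, 179, 24, 12]), ([90.2, 201.5], 103, [82, 196, 23, 11])]
```

View pics/c3.png

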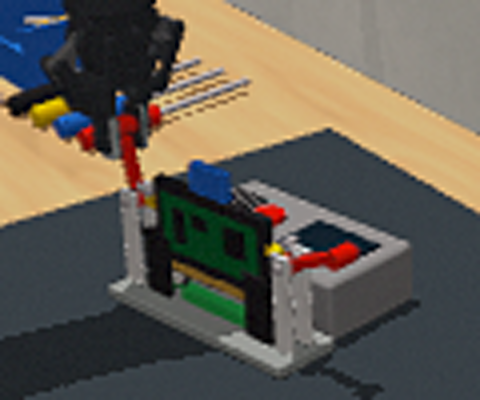

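The lever follows the gripper; it stands nearly upright with the knob at side (197,151). I continue in finer steps with a force limit.

```bash
python3 - <<'E'
from h import *
np.set_printoptions(suppress=True,linewidth=120)
f0=np.load("f0.npy"); q,*e=np.load("st.npy"); e=np.array(e)
q,e=swing(1,q,1.2,.05,e,f0,lim=7)
if q>1.19: q,e=swing(1,q,1.5,.02,e,f0,lim=7,rate=.05)
np.save("st.npy",[q,*e])
E
```

```text
[[ 0.85  0.85 -2.05  1.98 -0.62 -3.08 -3.72 21.29]
 [ 0.9   0.9  -1.    2.13 -0.87 -3.13 -3.91 21.43]
 [ 0.95  0.96 -2.24  2.15 -0.16 -3.21 -4.35 21.15]
 [ 1.    1.01 -0.41  1.42 -0.52 -3.23 -4.43 21.4 ]
 [ 1.05  1.05 -2.81  2.6   0.26 -3.28 -4.99 21.44]
 [ 1.1   1.11 -0.64  1.3  -0.59 -3.29 -5.12 21.82]
 [ 1.15  1.15 -1.86  2.03  0.28 -3.29 -5.5  21.69]
 [ 1.2   1.2  -0.87  2.46 -0.13 -3.28 -5.67 21.67]]
t 25.7667
[[ 1.22  1.22  0.88  3.64  0.06 -3.29 -5.49 21.54]
 [ 1.24  1.24 -1.4   4.76  0.67 -3.27 -5.77 21.71]
 [ 1.26  1.26 -1.99  4.63  0.92 -3.22 -6.17 21.55]
 [ 1.28  1.28  1.61  3.86  0.25 -3.27 -5.85 21.27]
 [ 1.3   1.3  -0.91  4.43  1.07 -3.24 -6.03 21.45]
 [ 1.32  1.32 -1.49  4.36  1.06 -3.19 -6.32 21.2 ]
 [ 1.34  1.34  0.41  4.91  0.56 -3.2  -6.24 21.41]
 [ 1.36  1.36 -1.36  5.62  1.31 -3.15 -6.51 21.29]
 [ 1.38  1.38 -0.3   4.59  0.34 -3.13 -6.57 21.41]
 [ 1.4   1.4  -0.73  5.28  0.93 -3.1  -6.71 21.62]
 [ 1.42  1.42 -0.42  5.11  0.84 -3.07 -6.79 20.93]
 [ 1.44  1.44 -0.97  5.58  1.3  -3.02 -6.98 21.64]
 [ 1.46  1.46 -0.18  5.26  1.05 -3.01 -7.01 21.41]
 [ 1.48  1.48 -0.59  5.47  0.49 -2.97 -7.12 21.91]
 [ 1.5   1.5  -1.    5.65  0.84 -2.9  -7.31 21.5 ]]
t 30.0167
```

```bash
python3 - <<'E'
from h import *
np.set_printoptions(suppress=True,linewidth=120)
f0=np.load("f0.npy"); q,*e=np.load("st.npy"); e=np.array(e)
q,e=swing(1,q,1.8,.015,e,f0,lim=7.6,rate=.05)
np.save("st.npy",[q,*e])
E
```

```text
[[ 1.52  1.51  0.23  6.32  0.87 -2.92 -7.27 21.68]
 [ 1.53  1.52  0.1   6.89  0.31 -2.93 -7.25 21.81]
 [ 1.54  1.53 -0.24  8.4   0.6  -2.91 -7.29 21.32]]
t 30.8667
```

```bash
python3 - <<'E'
from h import *
np.set_printoptions(suppress=True,linewidth=120)
f0=np.load("f0.npy"); q,*e=np.load("st.npy"); e=np.array(e)
q,e=swing(1,q,q+.01,.01,e,f0,lim=7.6,rate=.05,k=0)
open_gripper(); p=get_ee_pos(); movel((p[0],p[1],.215),.2)
T=snapshot("top");S=snapshot("side");cv2.imwrite("pics/top3.png",T[:,:,::-1]);cv2.imwrite("pics/side3.png",S[:,:,::-1])
f0=pinch(-1,.07); np.save("f0.npy",f0); print(get_width(),get_grasp_force(),get_time())
q,e=swing(-1,.07,1.0,.09,np.zeros(2),f0,lim=9)
np.save("st.npy",[q,*e])
E
python3 - <<'E'
import cv2
a=cv2.imread("pics/side3.png")[130:215,170:285];cv2.imwrite("pics/c4.png",cv2.resize(a,None,fx=5,fy=5,interpolation=cv2.INTER_CUBIC))
E
```

```text
[[ 1.55  1.54  0.49  8.82  0.05 -2.91 -7.29 21.26]]
t 31.15
0.021283571848319572 29.12585735321045 34.875
[[ 0.16  0.16  2.7  -2.13  3.88  0.45  0.3  21.07]
 [ 0.25  0.25  2.97 -2.69  4.6   0.92  0.67 21.37]
 [ 0.34  0.34  2.82 -2.48  4.83  1.33  1.06 21.37]
 [ 0.43  0.43  2.16 -2.52  5.13  1.61  1.38 21.1 ]
 [ 0.52  0.53  2.72 -2.65  4.98  1.93  1.82 21.47]
 [ 0.61  0.62  2.42 -2.62  4.46  2.18  2.24 21.12]
 [ 0.7   0.71  2.24 -2.35  5.17  2.38  2.64 21.51]
 [ 0.79  0.8   1.2  -1.92  4.99  2.46  2.86 21.2 ]
 [ 0.88  0.89  1.91 -1.71  5.16  2.56  3.23 21.49]
 [ 0.97  0.98  1.06 -1.66  5.14  2.6   3.44 21.15]
 [ 1.    1.   -0.72  0.78  5.96  2.58  3.29 21.11]]
t 37.9917
```

View pics/c4.png

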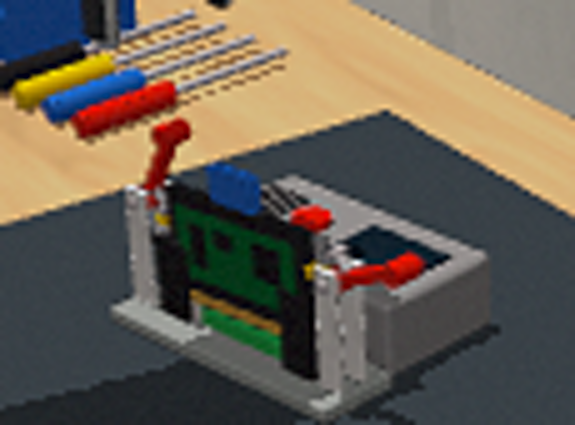

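The left lever leans inward past vertical (knob at crop 172,133). I continue with the right lever.

```bash
python3 - <<'E'
from h import *
np.set_printoptions(suppress=True,linewidth=120)
f0=np.load("f0.npy"); q,*e=np.load("st.npy"); e=np.array(e)
q,e=swing(-1,q,1.25,.05,e,f0,lim=7)
q,e=swing(-1,q,1.75,.02,e,f0,lim=7,rate=.05)
np.save("st.npy",[q,*e])
E
```

```text
[[ 1.05  1.04  1.33  1.68  5.57  2.6   3.56 21.17]
 [ 1.1   1.1   1.11  1.06  5.35  2.62  3.78 21.13]
 [ 1.15  1.14  1.33  1.4   5.43  2.62  4.05 21.2 ]
 [ 1.2   1.2   0.75  1.41  4.54  2.61  4.2  21.29]
 [ 1.25  1.24  1.51  1.91  5.12  2.58  4.5  21.17]]
t 39.4083
[[ 1.27  1.26 -0.97  2.51  5.59  2.6   4.31 21.35]
 [ 1.29  1.27  1.53  3.82  4.98  2.56  4.61 21.42]
 [ 1.31  1.29 -0.43  3.87  5.74  2.57  4.52 21.23]
 [ 1.33  1.31  1.02  3.78  4.91  2.54  4.73 21.31]
 [ 1.35  1.33  0.44  4.67  5.1   2.52  4.81 21.29]
 [ 1.37  1.35  0.01  3.92  4.87  2.52  4.81 20.95]
 [ 1.39  1.37  1.58  3.74  5.15  2.44  5.12 21.26]
 [ 1.41  1.39 -0.87  3.99  4.89  2.49  4.95 21.23]
 [ 1.43  1.41  2.7   4.84  4.66  2.34  5.47 21.07]
 [ 1.45  1.43 -1.67  4.97  5.23  2.44  5.15 21.22]
 [ 1.47  1.45  2.38  4.86  4.49  2.29  5.6  21.47]
 [ 1.49  1.47 -1.44  5.09  5.5   2.38  5.33 21.46]
 [ 1.51  1.49  2.22  4.64  4.17  2.23  5.75 21.31]
 [ 1.53  1.51 -0.56  4.94  5.14  2.27  5.64 21.3 ]
 [ 1.55  1.53  1.47  5.46  4.7   2.15  5.91 21.18]
 [ 1.57  1.55 -0.34  5.39  4.95  2.18  5.85 21.29]
 [ 1.59  1.57  1.48  5.12  4.44  2.06  6.12 21.43]
 [ 1.61  1.59 -0.41  4.73  4.47  2.09  6.05 21.44]
 [ 1.63  1.61  1.49  4.85  4.37  1.95  6.31 21.36]
 [ 1.65  1.62  0.22  5.56  4.51  1.93  6.35 21.18]
 [ 1.67  1.64  0.49  5.72  4.23  1.88  6.43 21.45]
 [ 1.69  1.66  0.8   5.49  4.27  1.8   6.57 21.49]
 [ 1.71  1.68  0.57  7.33  3.65  1.74  6.67 21.29]]
t 45.925
```

```bash
python3 - <<'E'
from h import *
np.set_printoptions(suppress=True,linewidth=120)
f0=np.load("f0.npy"); q,*e=np.load("st.npy"); e=np.array(e)
q,e=swing(-1,q,q+.06,.015,e,f0,lim=8.6,rate=.05,k=1e-4)
open_gripper(); p=get_ee_pos(); movel((p[0],p[1],.215),.2)
# re-check left
q=1.54; e=np.array([-.00291,-.00729]); P=knob(1,q)+GO+dockw(e[0],e[1])-dockw(0,0)
move_pose((P[0],P[1],.21),ori(YAW)); 
T=snapshot("top");S=snapshot("side");cv2.imwrite("pics/top4.png",T[:,:,::-1]);cv2.imwrite("pics/side4.png",S[:,:,::-1])
print("ears",blobs(T,(22,150,120),(35,255,255),(90,170,200,220),2),blobs(S,(22,150,120),(35,255,255),(195,150,250,200),2))
movel(P,.15); wait(.15); f0=avgf(); close(25); wait(.1); print(get_width(),meas(f0,1,q)); np.save("f0.npy",f0)
q,e=swing(1,q,1.62,.015,e,f0,lim=7,rate=.05,k=1e-4); np.save("st.npy",[q,*e])
for dz in(.022,.025,.027,.036): print(dz,proj("top",[dockw(s*.071,dz+.054) for s in(1,-1)]).round(1).tolist(),proj("side",[dockw(s*.071,dz+.054) for s in(1,-1)]).round(1).tolist())
E
```

```text
[[ 1.73  1.69  1.35  8.5   3.59  1.67  6.78 21.1 ]
 [ 1.74  1.69  1.98 10.41  3.89  1.56  6.95 21.67]]
t 46.4917
ears [] [([202.5, 173.5], 4, [202, 173, 2, 2])]
0.021347715270612886 (np.float64(1.8822381676802133), np.float64(0.7197162888372355), np.float64(0.008645660152999066))
[[ 1.56  1.54  3.35  3.54 -0.69 -3.04 -6.98 21.52]
 [ 1.57  1.55  2.6   6.26 -0.81 -3.15 -6.74 21.71]
 [ 1.58  1.56  1.56  7.4  -0.26 -3.21 -6.6  21.88]]
t 50.7083
0.022 [[111.1, 202.4], [175.6, 191.8]] [[204.2, 174.0], [234.5, 187.5]]
0.025 [[110.7, 202.2], [175.4, 191.6]] [[204.2, 173.2], [234.5, 186.6]]
0.027 [[110.4, 202.1], [175.2, 191.5]] [[204.1, 172.6], [234.5, 186.0]]
0.036 [[109.1, 201.7], [174.6, 191.0]] [[203.9, 170.2], [234.4, 183.5]]
```

```bash
python3 - <<'E'
from h import *
np.set_printoptions(suppress=True,linewidth=120)
f0=np.load("f0.npy"); q,*e=np.load("st.npy"); e=np.array(e)
q,e=swing(1,q,q+.01,.01,e,f0,lim=7,rate=.05,k=0)
open_gripper(); p=get_ee_pos(); movel((p[0],p[1],.22),.2); move_pose((.42,.45,.28),ori(YAW)); wait(.3)
T=snapshot("top");S=snapshot("side")
print(blobs(S,(22,150,120),(35,255,255),(195,150,250,200),2),blobs(T,(22,150,120),(35,255,255),(90,170,200,220),2),blobs(T,(100,150,80),(125,255,255),(120,170,180,220)),proj("top",dockw(0,.021+.1)),proj("side",dockw(0,.021+.1)),blobs(S,(100,150,80),(125,255,255),(200,150,240,190)),get_time(),get_contact_force())
a=cv2.resize(S[130:215,180:275],None,fx=4,fy=4,interpolation=cv2.INTER_CUBIC);b=cv2.resize(T[160:225,70:215],None,fx=4,fy=4,interpolation=cv2.INTER_CUBIC)
o=np.zeros((600,600,3),np.uint8);o[:340,:380]=a;o[340:600,:580]=b;cv2.imwrite("pics/c5.png",o[:,:,::-1])
E
```

```text
[[ 1.59  1.56  1.47  8.47 -0.26 -3.21 -6.6  21.51]]
t 50.9917
[([202.5, 173.5], 4, [202, 173, 2, 2])] [] [([137.8, 194.6], 85, [129, 191, 19, 8])] [[138.58038921 194.56310753]] [[218.12179288 167.7853283 ]] [([217.3, 168.5], 86, [212, 163, 11, 12])] 53.4833 [-0.20103882 -0.02043928 -0.21055593]
```

View pics/c5.png

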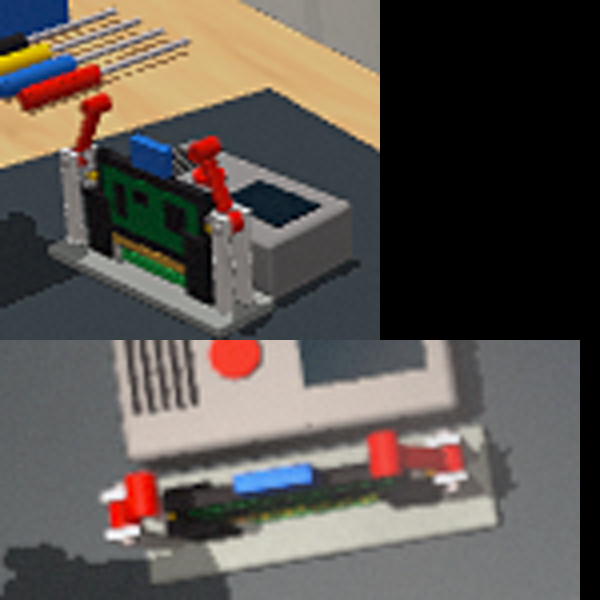

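```bash
python3 - <<'E'
from h import *
for q in(1.4,1.5,1.6,1.7,1.8): print(q,*[(proj("top",knob(s,q)).round(1).tolist(),proj("side",knob(s,q)).round(1).tolist()) for s in(1,-1)])
print("obs top L 105.5,198.7 R 165.7,188.2; side L 204.5,155.5 R 231,166.5")
print("tab right/left tops tilt: tab ends", [proj("side",dockw(s*.065,.021+.08)).round(1).tolist() for s in(1,-1)])
E
```

```text
1.4 ([[99.8, 199.1]], [[202.2, 154.7]]) ([[171.6, 187.3]], [[234.1, 167.8]])
1.5 ([[102.9, 198.7]], [[203.4, 155.7]]) ([[168.9, 187.9]], [[232.8, 167.8]])
1.6 ([[106.0, 198.4]], [[204.6, 156.9]]) ([[166.4, 188.5]], [[231.5, 167.9]])
1.7 ([[109.0, 198.1]], [[205.8, 158.1]]) ([[164.1, 189.1]], [[230.4, 168.3]])
1.8 ([[112.0, 197.9]], [[206.9, 159.5]]) ([[162.1, 189.7]], [[229.3, 168.8]])
obs top L 105.5,198.7 R 165.7,188.2; side L 204.5,155.5 R 231,166.5
tab right/left tops tilt: tab ends [[[204.9, 167.6]], [[232.8, 179.7]]]
```

Both levers read about 1.6 rad from the knob pixels and agree with each other. Both ended on a firm wall, the module is level, and the arm is clear, so I hand in.

```bash
python3 -c "
from plant import *
print(close_job(),get_time())"
```

```text
the job is handed in; nothing more can be done
the job is handed in; nothing more can be done
```

The module is in the bay slot with both red levers swung in to about 1.6 rad, each stopped where I felt a firm end stop; the job was handed in at about 53 s, arm clear, and no verdict came back.

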